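Show the wire canister to the reader, then hold the feed-module panel shut

ROBOT

A 6-joint arm with a two-finger parallel gripper is mounted at the origin on the work surface. World frame = base frame: x ahead of the robot, y to its left, z up, the work surface at z = 0. Lengths are in m, angles in rad, forces in N, time in s.
With the tool pointing down it reaches from about 0.35 to 0.975 m from the base axis. Payload 4.9 kg.
Tool frame: the origin (TCP) lies on the front face of the gripper's body, between the roots of the fingers; the fingertips stand ctrl.tip_extent ahead of it and the grasp point (between the pads) lies 54 mm ahead of it (ctrl.tip_extent is the distance from the TCP to the fingertips, in m); z points along the fingers, y is the line along which they close (so a half turn about z gives the same grasp; the last joint's range is limited). The gripper opens to 85 mm and grips with 20 to 120 N. Pads are 22 mm wide; open, the fingers measure 114 mm over their backs; the gripper's body (76 mm by 85 mm) begins 54 mm behind the grasp point. The pads swing forward as they close: fully open they stand 13 mm farther back than shut.
Start: joints at [1.184, 0.053, 1.613, -0, 1.476, -0.119], TCP at [0.165, 0.603, 0.304] pointing down, gripper open.
Joint ranges: [-3.01, 3.01], [-1.01, 2.22], [0.06, 2.58], [-1.02, 4.17], [0.09, 2.62], [-3.14, 3.14]. Speed limits (rad/s): [2.57, 2.57, 3.14, 3.14, 3.14, 3.14].

INTERFACE

Orientations are given as a rotation vector (axis times angle).
In Python, from station import ctrl gives the robot as it stands.
- The arm moves only by the tool apply_moves, never from a script. Its argument "rows" is one flat list of numbers, 6 for each row, row after row: the shift along the tool's x, y, z normalised to -1 to 1, where 1 is 0.6 m, then the turn, a rotation vector about the tool's x, y, z normalised to -1 to 1, where 1 is 90 degrees. A call has 1 to 20 rows; each row is the pose to reach, as a shift and turn from the pose commanded when the call began, along the tool's axes at that moment; what a row does not reach only later rows make up. A row lasts 1/10 s, in which the tool goes at most 50 mm and 8.59 degrees, less where a joint would pass 70% of its speed; a pose out of reach is approached as far as the arm can. A call with a number of a shift or a turn outside -1 to 1 is refused whole. A call with a gripper value outside its range is refused whole. "grip" is the opening, from 0 (shut) to 1 (fully open), set as the call begins (left out, the last holds). The fingers move at their own pace and stop on an object; "grip_force" is the grip in N (left out, the last holds). Time passes only in rows, so rows that repeat a pose let the fingers close. It gives the time, the measured TCP pose, the force, the opening and the grip force at its end, in the units of the state.
- ctrl.get_obs(): the state, without advancing time (a new reading comes with each control period).
- ctrl.get_image(name): name is "side" or "top"; returns (picture, depth): 400x640x3 uint8, blue, green, red; 400x640 float32, m along the optical axis (not along the pixel's ray), 0 where there is no reading.
- ctrl.camera_model(name): a dict with "mtx" (3x3 intrinsics, pixels), "R" (3x3) and "t" (3): a world point X has camera coordinates R X + t. Camera axes: x right, y down, z forward; pixel columns grow to the right and rows downward; lengths in m; the calibration is good to about 2 mm. A picture is of the moment at which its call begins. camera_model takes no time and is no camera call.
- ctrl.finish_job(): hands the job in; it is judged then, once.
The state is a dict: "t": time; "q": joint angles; "dq": joint speeds; "effort": joint torques, N m; "tool_pos": TCP position; "tool_rot": TCP orientation; "contact_force": force on the tool from outside, world axes, zero at the start; "wrist_torque": the same for the moment, N m; "opening": finger opening in m; "grip_force": force on a finger pad.
Only numpy, scipy, OpenCV 4.12 (cv2) and the standard library are available. Lean on these libraries where they do the work, as an engineer would, in place of code of your own. Each camera call takes 0.05 s, during which the arm holds its last target. There are 200 camera calls.

TASK

Get the bonder's feed module ready for its seal test: first turn the canister standing in the code reader's nest until its orange stripe squarely faces the dark window of the scanner block, leave it standing in the nest and let go of it. Then turn the red quarter-turn fastener on the module's white access panel clockwise until its slot lines up with the two blue index marks, taking care not to push the panel down yet. Only then press the sprung panel fully down against its frame and finish while still holding it there firmly, slot and stripe still lined up and everything else on the bench left where it was.

Things in the scene. Friction and masses are not known exactly. Their poses are not given: they have to be found in the camera images.
- reader: Fixed code reader: grey base plate 170 x 110 x 12 mm with an aluminium round nest (ring of inner radius 26 mm, outer radius 31 mm, top 24 mm above the table) and a white scanner block (35 x 70 mm, top 52 mm above the table). Origin: centre of the underside of the plate, on the table. x points from the nest to the scanner block, z up. The nest's centre is 35 mm on the -x side of the origin; the scanner's window face lies at x = +45 mm and faces -x towards the nest.
- nest (a point): Centre of the nest's floor, 12 mm above the table; the canister stands here.
- scan_window (a point): Centre of the dark window with a red line on the scanner block's face towards the nest, 34 mm above the table.
- canister: Loose pale aluminium wire canister, upright in the nest: 48 mm in diameter, 91 mm high, white cap (the top 10 mm), about 0.18 kg. It turns freely in the nest with about 2 mm play. An orange stripe runs up one side and continues on the cap from the centre to that side. Origin: centre of the underside; z up; x points from the axis to the orange stripe. Its top stands 103 mm above the table.
- code_mark (a point): Middle of the orange stripe on the canister's side, 24 mm from its axis, 46 mm above its underside.
- feed_module: Fixed grey feed module, 160 x 210 mm (x, y), whose flat aluminium frame on top is 64 mm above the table. Origin: centre of the underside, on the table; z up.
- panel: White access panel, 146 x 196 x 5 mm (x, y, z), on springs above the module's frame, guided so that it only slides straight down, without tilting, by 8 mm. Origin: centre of its underside, 72 mm above the table when up (as at the start) and 64 mm when fully down on the frame; axes as the module's. It starts to move at a push of about 6 N, needs about 11 N to go fully down, then meets a hard stop; it springs up again when let go. It may be pressed anywhere, or by the fastener.
- press_pad (a point): Centre of the top of a black rubber disc (radius 18 mm, 2 mm thick) on the panel, a good place to press with the shut fingers: at x = 0, y = -50 mm on the panel, 79 mm above the table when the panel is up.
- fastener_grip (a point): Point on the fastener's axis at a good height to grip it: 29 mm above the panel's top face, 106 mm above the table when the panel is up (the fastener stands on the panel at x = 0, y = +42 mm and moves with it). The fastener is a red bar 46 mm long, 14 mm wide, reaching from 6 to 42 mm above the panel's top face, on a round steel foot of radius 20 mm and 6 mm high; a black slot runs lengthwise on its top. y of this frame runs along the bar and the slot, x across it, z up.
- fastener (a joint): Angle of the fastener, rad, growing clockwise seen from above, with stops at 0 and 1.95. At 0 the slot lies along the panel's y; at 1.571 it lies along the panel's x and points at the two blue index marks on the panel: lined up. Stays where it is left (friction about 0.05 N m).
- spare_canister: Bystander: the same kind of canister with a blue cap and no stripe, 48 mm in diameter, 91 mm high. Origin: centre of the underside.
- tweezers: Bystander: steel tweezers 125 mm long, 7 mm high, lying along their x. Origin: underside, at mid-length.
- chip_box: Bystander: black chip tray 70 x 70 x 20 mm. Origin: centre of the underside.
- dish: Bystander: white dish 80 mm wide, 18 mm high. Origin: centre of the underside.
- solvent_bottle: Bystander: clear bottle with red cap, 60 mm in diameter, 150 mm high. Origin: centre of the underside.
- screwdriver: Bystander: screwdriver lying along its x. Origin: its underside.
There are look-alikes about, which are no part of the job. Of the things that look like the reader, the middle-sized one is meant.

How it is judged:
By the outcome, as a careful person would: the job done as asked, in the order asked, and still so for the second after the job is handed in, while the arm keeps its last pose, push and grip.
It also fails if it takes over 58 s, if anything falls off the work surface, if the arm or the gripper's body presses on something with over 40 N, if the wrist force passes 120 N, or if a joint passes its speed limit or range.

## Working session

There is one attempt and no reset: what is moved stays moved. The work goes in short steps, Python scripts to look and compute and a tool call to move; the robot and the scene stay as the last step left them, time stands still between calls to the robot, and variables do not carry over. Pictures are saved under pics/ and viewed, at most 10 in all, crops included, and the job is handed in when it is done.

Besides the shell and the picture viewer there is one more tool, called after "Request:" by a JSON object that holds its "op" and its "data". apply_moves: Moves the arm, as the interface text tells. Its arguments: {"type":"object","properties":{"rows":{"type":"array","items":{"type":"number"}},"grip":{"type":"number"},"grip_force":{"type":"number"}},"required":["rows"]}

```bash
mkdir -p pics; ls; cat > h.py <<'E'
import numpy as np, cv2
from scipy.spatial.transform import Rotation as Rn
from station import ctrl
def ray(cam,u,v,z):
    m=ctrl.camera_model(cam);K,R,t=np.array(m["mtx"]),np.array(m["R"]),np.array(m["t"])
    c=-R.T@t; d=R.T@np.linalg.solve(K,[u,v,1.]); s=(z-c[2])/d[2]; return c+s*d
def proj(cam,X):
    m=ctrl.camera_model(cam);p=np.array(m["mtx"])@(np.array(m["R"])@np.array(X)+np.array(m["t"])); return p[:2]/p[2]
def look(cam,f=None):
    im,d=ctrl.get_image(cam)
    if f: cv2.imwrite('pics/'+f,im)
    return im,d
E
python3 - <<'E'
from h import *
a,d=look('top','t0.png'); b,e=look('side','s0.png')
np.savez('f0.npz',a=a,d=d,b=b,e=e)
for c in('top','side'):
    m=ctrl.camera_model(c);print(c,np.round(m["mtx"],1).tolist(),(-np.array(m["R"]).T@m["t"]).round(3))
o=ctrl.get_obs();print(o,ctrl.tip_extent)
E
```

```text
pics
top [[371.4, 0.0, 317.3], [0.0, 371.4, 196.4], [0.0, 0.0, 1.0]] [0.331 0.066 1.399]
side [[487.4, 0.0, 320.9], [0.0, 487.4, 200.2], [0.0, 0.0, 1.0]] [ 0.229 -0.988  1.072]
{'t': 0.1, 'q': array([ 1.18402177e+00,  5.32667899e-02,  1.61418738e+00,  3.67012634e-06,
        1.47600600e+00, -1.19006351e-01]), 'dq': array([ 0.00070014, -0.00216454, -0.00310684,  0.00063433,  0.00179651,
       -0.0006244 ]), 'effort': array([-1.17587965e-04, -3.94901884e+01, -3.71364033e+01, -1.57962518e-04,
        3.97223019e-03, -4.06215435e-06]), 'tool_pos': array([0.16519665, 0.60231307, 0.30278242]), 'tool_rot': array([-4.19291402e-01, -3.11301031e+00,  2.83831026e-03]), 'contact_force': array([-0.25591631,  0.71969024, -0.11930457]), 'wrist_torque': array([-0.01487843, -0.03926914,  0.03605729]), 'grip_force': 0.0, 'opening': 0.08533524677456603} 0.0726
```

View pics/t0.png

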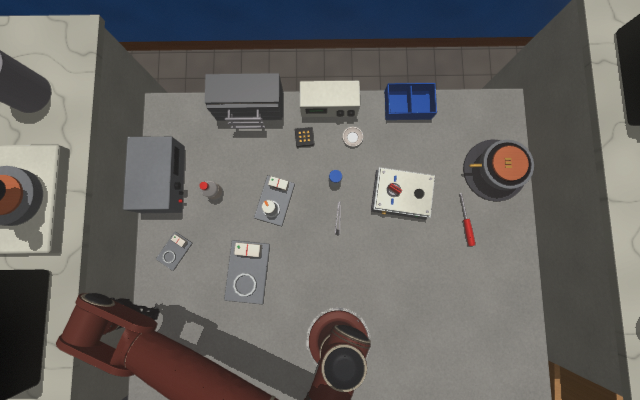

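View pics/s0.png

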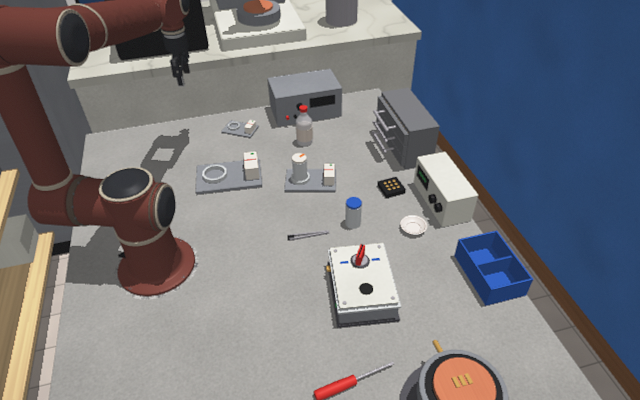

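Look-alikes of the reader in the top view: small one at (174,250), middle one at (274,200) holding the canister, large one at (247,272). The middle one is meant. Canisters: white-capped at (270,208) is the target, blue-capped at (336,177) is the spare. The module is at (404,193), with the red fastener at (394,189) and the black pad at (419,194).

```bash
python3 - <<'E'
from h import *
f=np.load('f0.npz');a=f['a'];d=f['d'];b=f['b']
A=cv2.resize(a[165:235,245:315],None,fx=5.5,fy=5.5,interpolation=cv2.INTER_CUBIC)
B=cv2.resize(a[160:225,365:440],None,fx=5.5,fy=5.5,interpolation=cv2.INTER_CUBIC)
h=max(A.shape[0],B.shape[0]);P=np.zeros((h,A.shape[1]+B.shape[1],3),np.uint8);P[:A.shape[0],:A.shape[1]]=A;P[:B.shape[0],A.shape[1]:]=B
cv2.imwrite('pics/c1.png',P)
hsv=cv2.cvtColor(a,cv2.COLOR_BGR2HSV)
def comps(m,box,z,n,cam='top'):
    u0,v0,u1,v1=box;M=np.zeros(m.shape,np.uint8);M[v0:v1,u0:u1]=m[v0:v1,u0:u1]
    k,l,s,c=cv2.connectedComponentsWithStats(M)
    for i in range(1,k):
        if s[i,4]>=4:
            pts=np.argwhere(l==i)[:,::-1]
            W=np.array([ray(cam,u,v,z)[:2] for u,v in pts]);r=cv2.minAreaRect((W*1000).astype(np.float32))
            w,V=np.linalg.eigh(np.cov(W.T)); ax=V[:,1]
            print(n,s[i,4],c[i].round(1),'mean',W.mean(0).round(4),'rect',np.round(r[0],1),np.round(r[1],1),'axdeg',np.degrees(np.arctan2(ax[1],ax[0])).round(1))
H,S,V=cv2.split(hsv)
white=((S<45)&(V>190)).astype(np.uint8)
comps(white,(250,165,300,230),.052,'white@scan')
comps(white,(250,165,300,230),.103,'white@cap')
comps(white,(360,155,445,225),.077,'panel')
red=(((H<8)|(H>172))&(S>120)&(V>70)).astype(np.uint8); comps(red,(370,165,425,215),.119,'fast')
comps(((H>5)&(H<25)&(S>90)&(V>120)).astype(np.uint8),(250,165,300,230),.103,'orange')
comps(((H>100)&(H<130)&(S>120)).astype(np.uint8),(360,155,445,225),.077,'blue')
comps((V<60).astype(np.uint8),(400,180,430,205),.079,'pad')
# plate via depth heights
m=ctrl.camera_model('top');K,R,t=map(np.array,(m["mtx"],m["R"],m["t"]))
v,u=np.mgrid[:400,:640];pc=np.stack([(u-K[0,2])/K[0,0]*d,(v-K[1,2])/K[1,1]*d,d],-1);w=(pc-t)@R
z=w[...,2]
print('table z',np.median(z[215:235,300:330]))
plate=((z>.006)&(z<.018)).astype(np.uint8);comps(plate,(250,165,300,230),.012,'plate')
comps(((z>.046)&(z<.06)).astype(np.uint8),(250,165,300,230),.052,'scan')
comps(((z>.095)&(z<.11)).astype(np.uint8),(250,165,300,230),.103,'cap')
comps(((z>.07)&(z<.085)).astype(np.uint8),(360,155,445,225),.077,'panel')
comps(((z>.11)&(z<.125)).astype(np.uint8),(360,155,445,225),.119,'fast')
E
```

```text
white@scan 64 [273.2 181.3] mean [0.5783 0.2313] rect [579.  231.6] [29.4 30.9] axdeg 163.2
white@scan 71 [282.4 183.7] mean [0.5686 0.1976] rect [568.4 197.5] [30.6 30.5] axdeg -174.5
white@scan 116 [268.8 206.3] mean [0.4856 0.2471] rect [489.2 245.3] [42.7 56.3] axdeg 115.9
white@cap 64 [273.2 181.3] mean [0.5689 0.2251] rect [569.6 225.3] [28.2 29.7] axdeg 163.2
white@cap 71 [282.4 183.7] mean [0.5596 0.1926] rect [559.4 192.5] [29.5 29.4] axdeg -174.5
white@cap 116 [268.8 206.3] mean [0.4797 0.2403] rect [483.2 238.5] [41.1 54.2] axdeg 115.9
panel 1864 [405.  191.2] mean [ 0.5311 -0.2463] rect [ 530.4 -243. ] [201.  150.7] axdeg 80.8
panel 4 [379.5 209. ] mean [ 0.4679 -0.1523] rect [ 467.9 -152.3] [10.7  0. ] axdeg 89.3
fast 50 [395.1 188.3] mean [ 0.5354 -0.2024] rect [ 535.8 -202.1] [43.1 16.8] axdeg 56.5
orange 15 [265.7 202.8] mean [0.4923 0.2511] rect [491.6 251.9] [14.4 10.6] axdeg -150.9
blue 8 [394.5 178. ] mean [ 0.5798 -0.2105] rect [ 579.8 -210.5] [ 3.6 14.8] axdeg 166.8
blue 7 [391.7 201.1] mean [ 0.4957 -0.197 ] rect [ 496.2 -196.3] [ 3.6 14.5] axdeg 173.2
pad 59 [418.5 192.9] mean [ 0.5239 -0.294 ] rect [ 523.7 -293.9] [25.1 29.3] axdeg 173.8
table z 0.001044434889790626
plate 5 [287.8 168.6] mean [0.6339 0.1808] rect [632.4 180. ] [ 5.5 16.2] axdeg 130.1Traceback (most recent call last):
  File "<stdin>", line 31, in <module>
  File "<stdin>", line 14, in comps
  File "h.py", line 5, in ray
    m=ctrl.camera_model(cam);K,R,t=np.array(m["mtx"]),np.array(m["R"]),np.array(m["t"])
ValueError: time passes only in moves, steps and waits
```

View pics/c1.png

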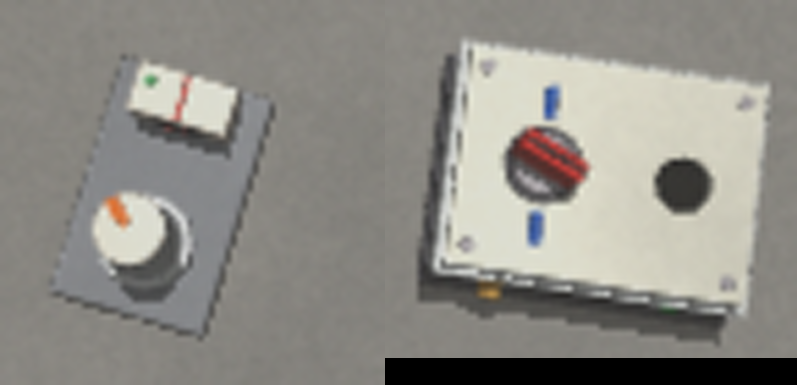

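Crop shows: the reader plate corners at crop (125,55), (275,103), (203,337), (52,290), the cap centred near (130,229) with its stripe pointing up-left to (108,200), so away from the scanner direction. Fastener bar lies about 24° from the panel's y; blue marks at (551,102) and (535,228), pad at (684,185). Next I compute the reader and cap poses.

```bash
cat > h.py <<'E'
import numpy as np, cv2
from scipy.spatial.transform import Rotation as Rn
from station import ctrl
M={}
def cam(c):
    if c not in M:
        m=ctrl.camera_model(c);M[c]=[np.array(m[k]) for k in("mtx","R","t")]
    return M[c]
def ray(c,u,v,z):
    K,R,t=cam(c);p=-R.T@t; d=R.T@np.linalg.solve(K,[u,v,1.]); return p+(z-p[2])/d[2]*d
def proj(c,X):
    K,R,t=cam(c);p=K@(R@np.array(X)+t); return p[:2]/p[2]
def look(c,f=None):
    im,d=ctrl.get_image(c)
    if f: cv2.imwrite('pics/'+f,im)
    return im,d
def goal(x,y,z,yaw=None):
    "deltas (units of moves) to TCP x,y,z with tool-y heading yaw deg (mod 180)"
    o=ctrl.get_obs();R=Rn.from_rotvec(o['tool_rot']).as_matrix();p=o['tool_pos']
    d=R.T@(np.array([x,y,z])-p)/.6
    h=np.degrees(np.arctan2(R[1,1],R[0,1]))
    print('t',round(o['t'],2),'p',p.round(4),'h',h.round(1),'q',np.round(o['q'],2),'F',np.round(o['contact_force'],1),'shift',d.round(4))
    if yaw is not None:
        w=(h-yaw+90)%180-90; print('turn about tool z',round(w,1),'deg =',round(w/90,4))
E
python3 - <<'E'
from h import *
f=np.load('f0.npz');a=f['a']
px=lambda x,y:(245+(x+.5)/5.5-.5,165+(y+.5)/5.5-.5)
C=np.array([ray('top',*px(*p),.012)[:2] for p in((125,55),(275,103),(203,337),(52,290))])
print('plate sides',np.linalg.norm(np.diff(C,axis=0),axis=1).round(3),'ctr',C.mean(0).round(4))
e=C[0]-C[3]+C[1]-C[2];yaw=np.arctan2(e[1],e[0]);print('yaw',np.degrees(yaw))
ctr=C.mean(0);u=np.array([np.cos(yaw),np.sin(yaw)]);print('nest',ctr-.035*u)
cap=ray('top',*px(130,229),.103);print('cap',cap.round(4),'r',37/5.5/371.4*1.296)
for cn,im,box,z in(('top',a,(250,190,290,225),.103),('side',f['b'],(285,145,315,165),.103)):
    h=cv2.cvtColor(im,cv2.COLOR_BGR2HSV).astype(int);u0,v0,u1,v1=box
    k=(h[...,0]>4)&(h[...,0]<25)&(h[...,1]>70)&(h[...,2]>90);k[:v0]=0;k[v1:]=0;k[:,:u0]=0;k[:,u1:]=0
    P=np.argwhere(k)[:,::-1];W=np.array([ray(cn,*p,z)[:2] for p in P]);m=W.mean(0);print(cn,len(P),P.mean(0).round(1),m.round(4),'stripe dir from cap',np.degrees(np.arctan2(*(m-cap[:2])[::-1])).round(1),'from nest',np.degrees(np.arctan2(*(m-(ctr-.035*u))[::-1])).round(1), np.linalg.norm(m-cap[:2]).round(4))
goal(cap[0],cap[1],.30,30)
E
```

```text
plate sides [0.109 0.168 0.108] ctr [0.5135 0.2315]
yaw -16.93059729001742
nest [0.4799958 0.2416614]
cap [0.4801 0.2422 0.103 ] r 0.02347481274783375
top 17 [265.9 203.1] [0.4914 0.2503] stripe dir from cap 35.6 from nest 37.2 0.0139
side 12 [301.5 155. ] [0.4882 0.2477] stripe dir from cap 34.1 from nest 36.4 0.0098
t 0.1 p [0.1652 0.6023 0.3028] h 74.7 q [ 1.18  0.05  1.61  0.    1.48 -0.12] F [-0.3  0.7 -0.1] shift [-0.6649 -0.4399  0.0053]
turn about tool z 44.7 deg = 0.4962
```

Request:
{"op": "apply_moves", "data": {"rows": [-0.665,-0.44,0,0,0,0.5,-0.665,-0.44,0,0,0,0.5,-0.665,-0.44,0,0,0,0.5,-0.665,-0.44,0,0,0,0.5,-0.665,-0.44,0,0,0,0.5,-0.665,-0.44,0,0,0,0.5,-0.665,-0.44,0,0,0,0.5,-0.665,-0.44,0,0,0,0.5,-0.665,-0.44,0,0,0,0.5,-0.665,-0.44,0,0,0,0.5,-0.665,-0.44,0,0,0,0.5,-0.665,-0.44,0,0,0,0.5,-0.665,-0.44,0,0,0,0.5,-0.665,-0.44,0,0,0,0.5,-0.665,-0.44,0,0,0,0.5], "grip": 1}}

```text
t: 1.6
tool_pos: [0.4797, 0.2434, 0.3039]
tool_rot: [-1.577, -2.717, -0.0]
contact_force: [-0.8, -0.4, -0.0]
opening: 0.0857
grip_force: 0.0
```

```bash
python3 - <<'E'
from h import *
goal(.480,.242,.137,30)
E
```

```text
t 1.6 p [0.4797 0.2434 0.3039] h 29.8 q [ 0.33 -0.16  1.81  0.    1.48 -0.19] F [-0.8 -0.4 -0. ] shift [-0.0023 -0.0007  0.2781]
turn about tool z -0.2 deg = -0.0027
```

Request:
{"op": "apply_moves", "data": {"rows": [-0.002,-0.001,0.08,0,0,0,-0.002,-0.001,0.16,0,0,0,-0.002,-0.001,0.22,0,0,0,-0.002,-0.001,0.26,0,0,0,-0.002,-0.001,0.278,0,0,0,-0.002,-0.001,0.278,0,0,0,-0.002,-0.001,0.278,0,0,0]}}

```text
t: 2.3
tool_pos: [0.4811, 0.2418, 0.1386]
tool_rot: [1.578, 2.715, 0.003]
contact_force: [-0.3, 0.0, 0.5]
opening: 0.0853
grip_force: 0.0
```

Request:
{"op": "apply_moves", "data": {"rows": [0,0,0,0,0,0,0,0,0,0,0,0,0,0,0,0,0,0,0,0,0,0,0,0,0,0,0,0,0,0,0,0,0,0,0,0,0,0,0,0,0,0,0,0,0,0,0,0], "grip": 0.4, "grip_force": 25}}

```text
t: 3.1
tool_pos: [0.481, 0.2414, 0.1386]
tool_rot: [1.578, 2.715, 0.002]
contact_force: [-1.5, -0.9, 5.9]
opening: 0.0475
grip_force: 25.9
```

Request:
{"op": "apply_moves", "data": {"rows": [0,0,0,0,0,0.06,0,0,0,0,0,0.12,0,0,0,0,0,0.18,0,0,0,0,0,0.24,0,0,0,0,0,0.3,0,0,0,0,0,0.36,0,0,0,0,0,0.42,0,0,0,0,0,0.48,0,0,0,0,0,0.54,0,0,0,0,0,0.59,0,0,0,0,0,0.59,0,0,0,0,0,0.59]}}

```text
t: 4.3
tool_pos: [0.4806, 0.2417, 0.1386]
tool_rot: [-2.626, -1.723, -0.001]
contact_force: [-3.7, 0.9, 7.9]
opening: 0.047
grip_force: 26.3
```

Request:
{"op": "apply_moves", "data": {"rows": [0,0,0,0,0,0,0,0,0,0,0,0,0,0,0,0,0,0,0,0,0,0,0,0], "grip": 1}}

```text
t: 4.7
tool_pos: [0.4802, 0.2411, 0.1368]
tool_rot: [-2.626, -1.724, 0.001]
contact_force: [-0.4, 0.2, -0.3]
opening: 0.0859
grip_force: 0.0
```

Request:
{"op": "apply_moves", "data": {"rows": [0,0,-0.05,0,0,0,0,0,-0.12,0,0,0,0,0,-0.2,0,0,0,0.08,0,-0.27,0,0,0,0.16,0,-0.27,0,0,0,0.24,0,-0.27,0,0,0,0.3,0,-0.27,0,0,0,0.3,0,-0.27,0,0,0,0.3,0,-0.27,0,0,0]}}

```text
t: 5.6
tool_pos: [0.5519, 0.4068, 0.2978]
tool_rot: [2.625, 1.725, -0.004]
contact_force: [0.5, -0.5, -0.1]
opening: 0.0854
grip_force: 0.0
```

```bash
cat > chk.py <<'E'
from h import *
import sys
a,_=look('top');b,_=look('side')
out=[]
cap=np.array([.480,.242])
for cn,im in(('top',a),('side',b)):
    c=proj(cn,[.480,.242,.103]).round().astype(int);s=10 if cn=='top' else 12
    h=cv2.cvtColor(im,cv2.COLOR_BGR2HSV).astype(int)
    k=(h[...,0]>4)&(h[...,0]<25)&(h[...,1]>70)&(h[...,2]>90)
    k[:c[1]-s]=0;k[c[1]+s:]=0;k[:,:c[0]-s]=0;k[:,c[0]+s:]=0
    P=np.argwhere(k)[:,::-1]
    if len(P):
        W=np.array([ray(cn,*p,.103)[:2] for p in P]);m=W.mean(0);print(cn,len(P),P.mean(0).round(1),m.round(4),'dir',np.degrees(np.arctan2(*(m-cap)[::-1])).round(1))
    r=20 if cn=='top' else 30
    out.append(cv2.resize(im[c[1]-r-8:c[1]+r-8,c[0]-r:c[0]+r+10],(450,400),interpolation=cv2.INTER_CUBIC)[:, :395])
cv2.imwrite('pics/'+sys.argv[1],np.hstack(out))
goal(.5365,-.2025,.30,-5)
E
python3 chk.py c2.png
```

```text
top 17 [268.7 202.5] [0.4932 0.2406] dir -6.0
side 21 [304.  159.1] [0.4906 0.2247] dir -58.4
t 5.7 p [0.5518 0.4056 0.2988] h -23.5 q [ 0.53  0.19  1.47 -0.    1.48  0.94] F [-0.2  1.1 -0.1] shift [-0.9397  0.3804 -0.0012]
turn about tool z -18.5 deg = -0.2053
```

View pics/c2.png

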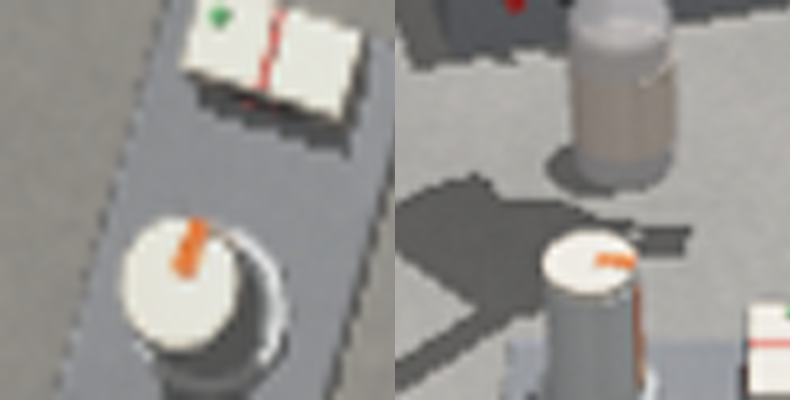

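The stripe on the cap now runs from crop (185,275) to (200,220), parallel by eye to the plate edge and pointing at the window. I'll check the angle with a fitted cap circle.

```bash
cat > ang.py <<'E'
from h import *
def run(n=3):
    a=np.mean([look('top')[0] for _ in range(n)],0)
    c=proj('top',[.480,.242,.103]).round().astype(int)
    S=10;u0,v0=c[0]-14,c[1]-14
    p=cv2.resize(a[v0:v0+28,u0:u0+28].astype(np.uint8),None,fx=S,fy=S,interpolation=cv2.INTER_CUBIC)
    h=cv2.cvtColor(p,cv2.COLOR_BGR2HSV).astype(int)
    o=(h[...,0]>3)&(h[...,0]<25)&(h[...,1]>90)
    w=((h[...,1]<60)&(h[...,2]>195))|o
    k=cv2.morphologyEx(w.astype(np.uint8),cv2.MORPH_OPEN,np.ones((35,35)))
    n_,l,s,_c=cv2.connectedComponentsWithStats(k);i=1+s[1:,4].argmax()
    W=lambda P:np.array([ray('top',u0+(x+.5)/S-.5,v0+(y+.5)/S-.5,.103)[:2] for x,y in P])
    ct=max(cv2.findContours((l==i).astype(np.uint8),cv2.RETR_EXTERNAL,cv2.CHAIN_APPROX_NONE)[0],key=len)[:,0]
    E=W(ct);(cx,cy),(d1,d2),_=cv2.fitEllipse((E*1e3).astype(np.float32));C=np.array([cx,cy])/1e3
    Q=W(np.argwhere(o)[::3,::-1]);m=Q.mean(0)
    ev,V=np.linalg.eigh(np.cov(Q.T));ax=V[:,1]*np.sign(V[0,1])
    tip=Q[np.linalg.norm(Q-C,axis=1)>.014].mean(0)
    f=lambda v:np.degrees(np.arctan2(v[1],v[0])).round(1)
    print('cap',C.round(4),'diam',round(d1,1),round(d2,1),'axis',f(ax),'mean',f(m-C),'tip',f(tip-C))
run()
E
python3 ang.py
```

```text
cap [0.4782 0.2468] diam 33.8 45.3 axis -22.9 mean -21.9 tip -22.0
```

```bash
sed -i 's/np.ones((35,35))/cv2.getStructuringElement(2,(T,T))/; s/>195/>VT/; s/def run(n=3):/def run(n=3,T=45,VT=170):/; s/^run()$//' ang.py; python3 - <<'E'
from ang import *
for T,V in((45,150),(45,170),(45,185),(65,160)): run(1,T,V)
f=np.load('f0.npz');
import ang; ang.look=lambda c:(f['a'],0); print('start:')
for T,V in((45,150),(45,170),(65,160)): run(1,T,V)
E
```

```text
cap [0.4794 0.2475] diam 39.9 50.4 axis -22.5 mean -26.0 tip -25.5
cap [0.4785 0.2472] diam 36.7 48.0 axis -22.5 mean -23.7 tip -23.6
cap [0.4773 0.2472] diam 33.0 46.5 axis -22.7 mean -21.9 tip -22.0
cap [0.474  0.2492] diam 26.9 42.8 axis -22.2 mean -23.7 tip -23.6
start:
cap [0.4791 0.2423] diam 40.1 51.1 axis 30.6 mean 32.7 tip 32.4
cap [0.4786 0.2421] diam 38.1 48.2 axis 30.6 mean 32.2 tip 32.0
cap [0.4744 0.2367] diam 25.7 38.2 axis 30.6 mean 38.2 tip 38.1
```

```bash
cat > ang.py <<'E'
from h import *
def an(im,cn='top',s=9,z=.103):
    c=proj(cn,[.480,.242,z]).round().astype(int);u0,v0=c-s
    p=im[v0:v0+2*s+1,u0:u0+2*s+1].astype(float);
    w=np.clip(p[...,2]-p[...,0]-35,0,None)   # orangeness
    v,u=np.mgrid[v0:v0+2*s+1,u0:u0+2*s+1]
    Q=np.array([ray(cn,a,b,z)[:2] for a,b in zip(u.ravel(),v.ravel())]);w=w.ravel()
    m=np.average(Q,axis=0,weights=w);ev,V=np.linalg.eigh(np.cov(Q.T,aweights=w));ax=V[:,1]*np.sign(V[0,1])
    B=cv2.resize(im[v0-3:v0+2*s+4,u0-3:u0+2*s+4],None,fx=10,fy=10,interpolation=cv2.INTER_CUBIC)
    k=((B.max(2)>165)).astype(np.uint8);k=cv2.morphologyEx(k,cv2.MORPH_OPEN,cv2.getStructuringElement(2,(51,51)))
    n,l,st,_=cv2.connectedComponentsWithStats(k);i=1+st[1:,4].argmax()
    ct=cv2.findContours((l==i).astype(np.uint8),0,1)[0][0];H=cv2.convexHull(ct)[:,0]
    E=np.array([ray(cn,u0-3+(x+.5)/10-.5,v0-3+(y+.5)/10-.5,z)[:2] for x,y in H])
    (cx,cy),d,_=cv2.fitEllipse((E*1e3).astype(np.float32));C=np.array([cx,cy])/1e3
    f=lambda q:np.degrees(np.arctan2(q[1],q[0])).round(1)
    print(cn,'cap',C.round(4),np.round(d,1),'mean',m.round(4),'axis',f(ax),'from cap',f(m-C),'ev mm',(np.sqrt(ev)*1e3).round(1))
E
python3 - <<'E'
from ang import *
f=np.load('f0.npz');an(f['a']);an(f['b'],'side',9)
a=look('top')[0];b=look('side')[0];np.savez('f1.npz',a=a,b=b);an(a);an(b,'side',9)
E
```

```text
top cap [0.4814 0.2436] [45.7 47.5] mean [0.4919 0.2505] axis 31.1 from cap 33.5 ev mm [2.6 5.6]
side cap [0.4812 0.2411] [143.7 147. ] mean [0.4882 0.2482] axis 33.5 from cap 45.2 ev mm [2.7 5.7]
top cap [0.4821 0.2457] [46.  46.9] mean [0.4936 0.2407] axis -21.2 from cap -23.5 ev mm [2.5 5.9]
side cap [0.4777 0.2406] [47.6 50.6] mean [0.4907 0.2357] axis -80.8 from cap -20.7 ev mm [ 5.1 10.1]
```

Several readings agree: the stripe stands at about -22°, and the reader's yaw from its two block halves and red line is -16.5°. I'll regrip and turn back about 5.3°.

Request:
{"op": "apply_moves", "data": {"rows": [-0.08,0,0,0,0,0,-0.16,0,0,0,0,0,-0.24,0,0,0,0,0,-0.298,0,0,0,0,0,-0.298,0,0,0,0,0,-0.298,0,0.08,0,0,0,-0.298,0,0.16,0,0,0,-0.298,0,0.22,0,0,0,-0.298,0,0.255,0,0,0,-0.298,0,0.268,0,0,0,-0.298,0,0.268,0,0,0]}}

```text
t: 7.25
tool_pos: [0.4806, 0.2425, 0.1374]
tool_rot: [-2.626, -1.724, 0.003]
contact_force: [-0.4, -0.0, 0.2]
opening: 0.0853
grip_force: 0.0
```

Request:
{"op": "apply_moves", "data": {"rows": [0,0,0,0,0,0,0,0,0,0,0,0,0,0,0,0,0,0,0,0,0,0,0,0,0,0,0,0,0,0,0,0,0,0,0,0,0,0,0,0,0,0,0,0,0,0,0,0], "grip": 0.4, "grip_force": 25}}

```text
t: 8.05
tool_pos: [0.4818, 0.2428, 0.1403]
tool_rot: [2.626, 1.724, 0.005]
contact_force: [-2.2, 0.0, 7.1]
opening: 0.0474
grip_force: 26.0
```

Request:
{"op": "apply_moves", "data": {"rows": [0,0,0,0,0,-0.03,0,0,0,0,0,-0.059,0,0,0,0,0,-0.059,0,0,0,0,0,-0.059,0,0,0,0,0,-0.059]}}

```text
t: 8.55
tool_pos: [0.482, 0.2424, 0.1403]
tool_rot: [2.542, 1.843, 0.004]
contact_force: [-1.4, -0.8, 6.0]
opening: 0.0477
grip_force: 25.8
```

Request:
{"op": "apply_moves", "data": {"rows": [0,0,0,0,0,0,0,0,0,0,0,0,0,0,0,0,0,0,0,0,0,0,0,0], "grip": 1}}

```text
t: 8.95
tool_pos: [0.4806, 0.2422, 0.138]
tool_rot: [-2.544, -1.844, 0.001]
contact_force: [0.1, 0.4, -0.3]
opening: 0.0853
grip_force: 0.0
```

Request:
{"op": "apply_moves", "data": {"rows": [0,0,-0.05,0,0,0,0,0,-0.12,0,0,0,0,0,-0.2,0,0,0,0.08,0,-0.27,0,0,0,0.16,0,-0.27,0,0,0,0.24,0,-0.27,0,0,0,0.3,0,-0.27,0,0,0,0.3,0,-0.27,0,0,0,0.3,0,-0.27,0,0,0]}}

```text
t: 9.85
tool_pos: [0.5367, 0.4139, 0.299]
tool_rot: [2.542, 1.845, -0.003]
contact_force: [-0.5, 0.3, -0.4]
opening: 0.0855
grip_force: 0.0
```

```bash
python3 - <<'E'
from ang import *
a=look('top')[0];b=look('side')[0];an(a);an(b,'side',9)
for im,cn in((a,'top'),(b,'side')):
    c=proj(cn,[.50,.238,.06]).round().astype(int);r=28 if cn=='top' else 34
    cv2.imwrite('pics/x_%s.png'%cn,cv2.resize(im[c[1]-r:c[1]+r,c[0]-r:c[0]+r],(400,400),interpolation=cv2.INTER_CUBIC))
cv2.imwrite('pics/c3.png',np.hstack([cv2.imread('pics/x_top.png'),cv2.imread('pics/x_side.png')]))
goal(.5365,-.2025,.30,-32)
E
```

```text
top cap [0.4823 0.2443] [46.2 48.4] mean [0.4949 0.2402] axis -17.2 from cap -17.9 ev mm [2.8 5.7]
side cap [0.478  0.2396] [47.9 50.1] mean [0.4916 0.236 ] axis -74.8 from cap -14.9 ev mm [5.  8.7]
t 9.95 p [0.5367 0.4126 0.3   ] h -18.2 q [ 0.55  0.18  1.49 -0.    1.48  0.86] F [ 1.2  0.1 -0.3] shift [-9.742e-01  3.193e-01  7.000e-04]
turn about tool z 13.8 deg = 0.1538
```

View pics/c3.png

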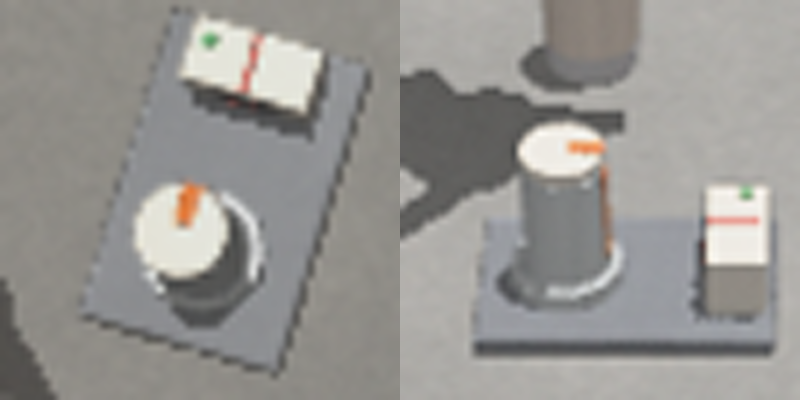

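Stripe now at about -17° (reader yaw -16.5°), canister upright in its nest, released. Next, the panel's yaw.

```bash
python3 - <<'E'
from h import *
a=look('top')[0];b=look('side')[0]
f=lambda q:np.degrees(np.arctan2(q[1],q[0])).round(1)
for cn,im in(('top',a),('side',b)):
    c=proj(cn,[.5365,-.2025,.077]).round().astype(int);r=22 if cn=='top' else 34
    u0,v0=c-r;p=im[v0:v0+2*r+1,u0:u0+2*r+1].astype(float)
    v,u=np.mgrid[v0:v0+2*r+1,u0:u0+2*r+1]
    W=lambda z:np.array([ray(cn,x,y,z)[:2] for x,y in zip(u.ravel(),v.ravel())])
    Q=W(.077);bl=np.clip(p[...,0]-p[...,2]-25,0,None).ravel();d=Q-[.5365,-.2025]
    rr=np.linalg.norm(d,axis=1);bl[(rr<.025)|(rr>.065)]=0
    s=d[:,0]>0;A=np.average(Q[s],axis=0,weights=bl[s]);B=np.average(Q[~s],axis=0,weights=bl[~s])
    print(cn,'marks',A.round(4),B.round(4),'mid',((A+B)/2).round(4),'yaw',f(A-B))
    z=.119 if cn=='top' else .119;Q=W(z);rd=np.clip(p[...,2]-p[...,1]-40,0,None).ravel()
    m=np.average(Q,axis=0,weights=rd);ev,V=np.linalg.eigh(np.cov(Q.T,aweights=rd));print(' bar',m.round(4),f(V[:,1]),(np.sqrt(ev)*1e3).round(1))
    # panel outline
    h=cv2.cvtColor(im,cv2.COLOR_BGR2HSV);k=((h[...,1]<50)&(h[...,2]>195)).astype(np.uint8)
    n,l,st,_=cv2.connectedComponentsWithStats(cv2.morphologyEx(k,2,np.ones((4,4))));i=l[tuple(proj(cn,[.53,-.243,.077]).round().astype(int)[::-1])]
    ct=max(cv2.findContours((l==i).astype(np.uint8),0,1)[0],key=len)[:,0]
    E=np.array([ray(cn,x,y,.077)[:2] for x,y in ct]);R=cv2.minAreaRect((E*1e3).astype(np.float32));print(' panel',i,np.round(R,1) if 0 else R)
goal(.5365,-.2025,.30,-33)
E
```

```text
top marks [ 0.5795 -0.2109] [ 0.4961 -0.1975] mid [ 0.5378 -0.2042] yaw -9.1
 bar [ 0.5375 -0.2024] 55.1 [ 4.5 13.1]
 panel 4 ((528.0447998046875, -248.04989624023438), (198.5309600830078, 145.37054443359375), 80.90379333496094)
side marks [ 0.5763 -0.2118] [ 0.4934 -0.1985] mid [ 0.5348 -0.2051] yaw -9.1
 bar [ 0.5299 -0.2175] 58.6 [ 5.4 18.4]
 panel 10 ((530.1829223632812, -250.85968017578125), (196.85829162597656, 148.00547790527344), 80.7392578125)
t 10.05 p [0.5368 0.4123 0.3006] h -18.2 q [ 0.55  0.17  1.49 -0.    1.48  0.86] F [-1.2  0.2  0.1] shift [-0.9735  0.3196  0.0011]
turn about tool z 14.8 deg = 0.1645
```

Request:
{"op": "apply_moves", "data": {"rows": [-0.975,0.32,0,0,0,0.181,-0.975,0.32,0,0,0,0.181,-0.975,0.32,0,0,0,0.181,-0.975,0.32,0,0,0,0.181,-0.975,0.32,0,0,0,0.181,-0.975,0.32,0,0,0,0.181,-0.975,0.32,0,0,0,0.181,-0.975,0.32,0,0,0,0.181,-0.975,0.32,0,0,0,0.181,-0.975,0.32,0,0,0,0.181,-0.975,0.32,0,0,0,0.181,-0.975,0.32,0,0,0,0.181,-0.975,0.32,0,0,0,0.181,-0.975,0.32,0,0,0,0.181,-0.975,0.32,0,0,0,0.181,-0.975,0.32,0,0,0,0.181,-0.975,0.32,0,0,0,0.181], "grip": 0.5, "grip_force": 20}}

```text
t: 11.75
tool_pos: [0.5373, -0.2009, 0.3004]
tool_rot: [-2.778, -1.467, -0.0]
contact_force: [0.1, -1.0, -0.5]
opening: 0.0427
grip_force: 0.0
```

```bash
python3 - <<'E'
from h import *
goal(.537,-.2035,.163,-34.5)
E
```

```text
t 11.75 p [ 0.5373 -0.2009  0.3004] h -34.3 q [-0.49 -0.07  1.74  0.    1.47  0.11] F [ 0.1 -1.  -0.5] shift [-0.0039  0.002   0.229 ]
turn about tool z 0.2 deg = 0.0021
```

Request:
{"op": "apply_moves", "data": {"rows": [-0.004,0.002,0.06,0,0,0,-0.004,0.002,0.12,0,0,0,-0.004,0.002,0.16,0,0,0,-0.004,0.002,0.19,0,0,0,-0.004,0.002,0.21,0,0,0,-0.004,0.002,0.22,0,0,0,-0.004,0.002,0.228,0,0,0,-0.004,0.002,0.228,0,0,0,-0.004,0.002,0.228,0,0,0]}}

```text
t: 12.65
tool_pos: [0.5374, -0.2052, 0.1645]
tool_rot: [2.778, 1.464, 0.001]
contact_force: [-0.2, -0.5, 0.4]
opening: 0.043
grip_force: 0.0
```

Request:
{"op": "apply_moves", "data": {"rows": [0,0,0,0,0,0,0,0,0,0,0,0,0,0,0,0,0,0,0,0,0,0,0,0,0,0,0,0,0,0], "grip": 0.24}}

```text
t: 13.15
tool_pos: [0.5369, -0.205, 0.1636]
tool_rot: [2.779, 1.465, 0.0]
contact_force: [0.9, -0.2, 0.1]
opening: 0.0205
grip_force: 0.0
```

Request:
{"op": "apply_moves", "data": {"rows": [0,0,0,0,0,0,0,0,0,0,0,0,0,0,0,0,0,0], "grip": 0.19}}

```text
t: 13.45
tool_pos: [0.5369, -0.205, 0.1635]
tool_rot: [-2.779, -1.465, 0.0]
contact_force: [1.0, -0.2, -0.8]
opening: 0.0164
grip_force: 0.0
```

Request:
{"op": "apply_moves", "data": {"rows": [0,0,0,0,0,0,0,0,0,0,0,0,0,0,0,0,0,0], "grip": 0.17}}

```text
t: 13.75
tool_pos: [0.5368, -0.2049, 0.1635]
tool_rot: [-2.779, -1.465, 0.0]
contact_force: [-1.2, 0.5, 0.8]
opening: 0.0144
grip_force: 0.4
```

Request:
{"op": "apply_moves", "data": {"rows": [0,0,0,0,0,0,0,0,0,0,0,0,0,0,0,0,0,0], "grip": 0.16}}

```text
t: 14.05
tool_pos: [0.5367, -0.2049, 0.1635]
tool_rot: [-2.779, -1.464, 0.001]
contact_force: [-2.6, 0.8, 1.8]
opening: 0.0138
grip_force: 9.2
```

```bash
python3 - <<'E'
from h import *
goal(.5368,-.2049,.1635,-99.1);print(ctrl.get_obs()['opening'],ctrl.get_obs()['grip_force'])
E
```

```text
t 14.05 p [ 0.5367 -0.2049  0.1635] h -34.4 q [-0.49  0.06  1.85  0.    1.23  0.11] F [-2.6  0.8  1.8] shift [ 0.      0.0002 -0.    ]
turn about tool z 64.7 deg = 0.7187
0.01377872690948883 9.208041429519653
```

Request:
{"op": "apply_moves", "data": {"rows": [0,0,0,0,0,0.05,0,0,0,0,0,0.1,0,0,0,0,0,0.15,0,0,0,0,0,0.2,0,0,0,0,0,0.25,0,0,0,0,0,0.3,0,0,0,0,0,0.35,0,0,0,0,0,0.4]}}

```text
t: 14.85
tool_pos: [0.5369, -0.2051, 0.1635]
tool_rot: [3.096, 0.529, -0.0]
contact_force: [-2.0, 0.8, 1.0]
opening: 0.0137
grip_force: 9.1
```

Request:
{"op": "apply_moves", "data": {"rows": [0,0,0,0,0,0.05,0,0,0,0,0,0.1,0,0,0,0,0,0.15,0,0,0,0,0,0.2,0,0,0,0,0,0.25,0,0,0,0,0,0.3,0,0,0,0,0,0.319,0,0,0,0,0,0.319,0,0,0,0,0,0.319,0,0,0,0,0,0.319]}}

```text
t: 15.85
tool_pos: [0.5369, -0.2053, 0.1635]
tool_rot: [3.131, -0.249, 0.0]
contact_force: [-1.8, -1.7, 0.3]
opening: 0.0139
grip_force: 9.0
```

```bash
python3 - <<'E'
from h import *
goal(.5368,-.2049,.1635,-99.1);o=ctrl.get_obs();print(o['opening'],o['grip_force'],o['wrist_torque'])
E
```

```text
t 15.85 p [ 0.5369 -0.2053  0.1635] h -99.1 q [-0.49  0.06  1.85 -0.    1.23  1.24] F [-1.8 -1.7  0.3] shift [-0.0002 -0.0006  0.    ]
turn about tool z -0.0 deg = -0.0
0.013922191344710065 9.012054204940796 [-0.31385362  0.31289395  0.0143562 ]
```

Request:
{"op": "apply_moves", "data": {"rows": [0,0,0,0,0,0,0,0,0,0,0,0,0,0,0,0,0,0,0,0,0,0,0,0], "grip": 0.45}}

```text
t: 16.25
tool_pos: [0.537, -0.2049, 0.1635]
tool_rot: [-3.131, 0.25, -0.0]
contact_force: [0.4, -0.2, -0.4]
opening: 0.0388
grip_force: 0.0
```

Request:
{"op": "apply_moves", "data": {"rows": [0,0,-0.04,0,0,0,0,0,-0.1,0,0,0,0,0,-0.18,0,0,0,-0.03,0.07,-0.23,0,0,0,-0.06,0.15,-0.23,0,0,0,-0.1,0.23,-0.23,0,0,0,-0.142,0.31,-0.23,0,0,0,-0.142,0.35,-0.23,0,0,0,-0.142,0.35,-0.23,0,0,0,-0.142,0.35,-0.23,0,0,0]}}

```text
t: 17.25
tool_pos: [0.4191, -0.3992, 0.3013]
tool_rot: [-3.131, 0.252, -0.0]
contact_force: [-0.0, 0.5, -0.6]
opening: 0.0387
grip_force: 0.0
```

```bash
python3 - <<'E'
from h import *
from ang import an
a=look('top')[0];b=look('side')[0];an(a)
f=lambda q:np.degrees(np.arctan2(q[1],q[0])).round(1)
out=[]
for cn,im in(('top',a),('side',b)):
    c=proj(cn,[.5365,-.2025,.119]).round().astype(int);r=12 if cn=='top' else 20
    u0,v0=c-r;p=im[v0:v0+2*r+1,u0:u0+2*r+1].astype(float);v,u=np.mgrid[v0:v0+2*r+1,u0:u0+2*r+1]
    Q=np.array([ray(cn,x,y,.119)[:2] for x,y in zip(u.ravel(),v.ravel())]);w=np.clip(p[...,2]-p[...,1]-40,0,None).ravel()
    ev,V=np.linalg.eigh(np.cov(Q.T,aweights=w));print(cn,'bar',np.average(Q,axis=0,weights=w).round(4),f(V[:,1]*np.sign(V[0,1])),(np.sqrt(ev)*1e3).round(1))
    c=proj(cn,[.53,-.235,.077]).round().astype(int);r=40 if cn=='top' else 55
    out.append(cv2.resize(im[c[1]-r:c[1]+r,c[0]-r:c[0]+r],(400,400),interpolation=cv2.INTER_CUBIC))
cv2.imwrite('pics/c4.png',np.hstack(out))
goal(.5235,-.2940,.20,-99.1)
E
```

```text
top cap [0.4824 0.2444] [46.6 48.9] mean [0.4949 0.2402] axis -17.0 from cap -18.4 ev mm [2.8 5.7]
top bar [ 0.5366 -0.2024] -7.5 [ 4.6 12.4]
side bar [ 0.5385 -0.2195] 76.8 [ 7.7 15.7]
t 17.35 p [ 0.4199 -0.398   0.3014] h -99.1 q [-0.89 -0.06  1.73  0.    1.47  0.84] F [ 0.5 -0.2 -0.4] shift [ 0.1432 -0.1984  0.1691]
turn about tool z 0.0 deg = 0.0002
```

View pics/c4.png

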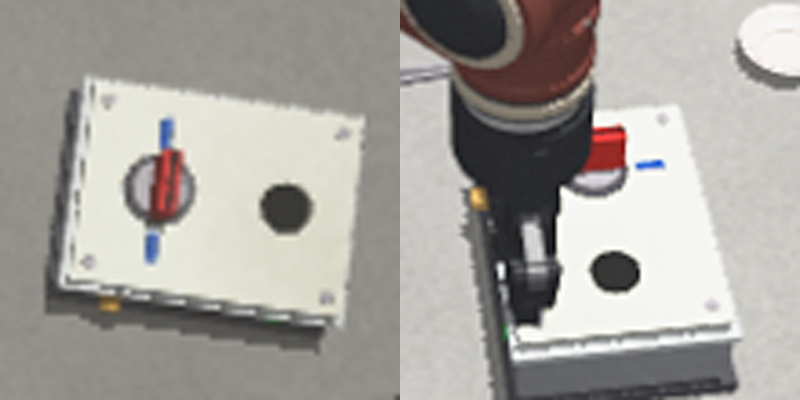

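The slot lies on the line between the two blue marks (crop (166,133) to (151,248)), the panel is still up and the pad is at (286,208). Now the press, with shut fingers.

Request:
{"op": "apply_moves", "data": {"rows": [0.04,-0.06,0,0,0,0,0.09,-0.12,0,0,0,0,0.143,-0.198,0.04,0,0,0,0.143,-0.198,0.1,0,0,0,0.143,-0.198,0.16,0,0,0,0.143,-0.198,0.2,0,0,0,0.143,-0.198,0.22,0,0,0,0.143,-0.198,0.23,0,0,0,0.143,-0.198,0.23,0,0,0,0.143,-0.198,0.23,0,0,0], "grip": 0}}

```text
t: 18.35
tool_pos: [0.5239, -0.2956, 0.1653]
tool_rot: [3.13, -0.25, 0.004]
contact_force: [0.2, 0.2, 1.1]
opening: -0.0001
grip_force: 0.0
```

```bash
python3 - <<'E'
from h import *
goal(.5235,-.2940,.1436,-99.1);print(ctrl.get_obs()['opening'])
E
```

```text
t 18.35 p [ 0.5239 -0.2956  0.1653] h -99.1 q [-0.64  0.12  1.78  0.    1.24  1.09] F [0.2 0.2 1.1] shift [-0.0011 -0.0026  0.0362]
turn about tool z -0.0 deg = -0.0003
-9.603012807409124e-05
```

Request:
{"op": "apply_moves", "data": {"rows": [0,0,0.01,0,0,0,0,0,0.018,0,0,0,0,0,0.024,0,0,0,0,0,0.03,0,0,0,0,0,0.036,0,0,0,0,0,0.04,0,0,0,0,0,0.04,0,0,0,0,0,0.04,0,0,0]}}

```text
t: 19.15
tool_pos: [0.5234, -0.2956, 0.1435]
tool_rot: [3.131, -0.25, -0.001]
contact_force: [-9.6, 6.2, 19.5]
opening: -0.0001
grip_force: 10.1
```

Request:
{"op": "apply_moves", "data": {"rows": [0,0,0.004,0,0,0,0,0,0.004,0,0,0,0,0,0.004,0,0,0,0,0,0.004,0,0,0]}}

```text
t: 19.55
tool_pos: [0.5235, -0.2956, 0.1434]
tool_rot: [-3.132, 0.25, 0.002]
contact_force: [-13.9, 8.1, 31.1]
opening: -0.0
grip_force: 15.6
```

```bash
python3 - <<'E'
from h import *
from ang import an
a,d=look('top','t9.png');b,e=look('side','s9.png');an(a);an(b,'side')
K,R,t=cam('side')
v,u=np.mgrid[:400,:640];w=(np.stack([(u-K[0,2])/K[0,0]*e,(v-K[1,2])/K[1,1]*e,e],-1)-t)@R
w=w.reshape(-1,3);yaw=np.radians(-9.1);l=(w[:,:2]-[.530,-.2445])@np.array([[np.cos(yaw),-np.sin(yaw)],[np.sin(yaw),np.cos(yaw)]])
k=(abs(l[:,0])<.06)&(l[:,1]<-.075)&(l[:,1]>-.092)&(w[:,2]>.05)&(w[:,2]<.09);print('panel top z',np.median(w[k,2]),k.sum())
goal(.5235,-.2940,.1436,-99.1)
cv2.imwrite('pics/c5.png',np.hstack([a[150:230,365:445],b[220:330,310:420][:80,:80]]).repeat(4,0).repeat(4,1))
E
```

```text
top cap [0.4823 0.2443] [46.3 48.7] mean [0.4949 0.2402] axis -17.2 from cap -18.0 ev mm [2.8 5.7]Traceback (most recent call last):
  File "<stdin>", line 3, in <module>
  File "ang.py", line 11, in an
    n,l,st,_=cv2.connectedComponentsWithStats(k);i=1+st[1:,4].argmax()
                                                     ~~~~~~~~~~~~~~~^^
ValueError: attempt to get argmax of an empty sequence
```

View pics/s9.png

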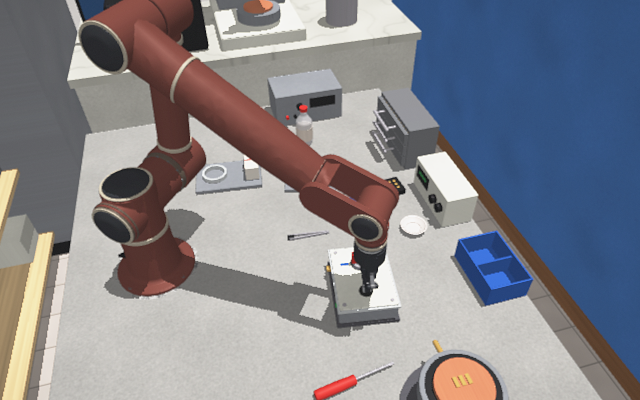

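The fingers hold the panel at its hard stop: TCP 143.4 mm against 143.6 mm expected, and the force rose from 19.5 to 31 N with no travel. The stripe is still at -17°. I'll hand it in.

```bash
python3 -c "
from station import ctrl
print(ctrl.finish_job())"
```

```text
the job is handed in; nothing more can be done
None
```

I handed the job in: the canister's stripe faces the scanner window, the fastener's slot lines up with the blue marks, and the panel is held at its hard stop with about 31 N. At the last look the stripe was within about 2° of square. The slot was not re-measured after pressing, and the bystanders were only checked by eye in the final side picture, where the arm hid the spare canister.

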